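# Test the mixer's mushroom stop and reset it

## Robot

A 7-joint arm with a two-finger parallel gripper is mounted at the origin on the work surface. World frame = base frame: x ahead of the robot, y to its left, z up, the work surface at z = 0. Lengths are in mm, angles in rad, forces in N, time in s.
With the tool pointing down it reaches from about 350 to 775 mm from the base axis. Payload 3.1 kg.
Tool frame: the origin (TCP) lies at the very end of the fingers, on their centre line; the grasp point (between the pads) lies 19 mm behind it; z points along the fingers, y is the direction in which the jaws open and shut (so a half turn about z gives the same grasp; the last joint's range is limited). The gripper opens to 85 mm and grips with 20 to 120 N. Pads are 22 mm wide; open, the fingers measure 114 mm over their backs; the gripper's body (76 mm by 85 mm) begins 54 mm behind the grasp point. The pads swing forward as they close: fully open they stand 13 mm farther back than shut.
Start: joints at [-1.376, 0.311, 0.014, 1.512, -0.004, 1.319, -0.027], TCP at [128.997, 534.675, 231.304] pointing down, gripper open.
Joint ranges: [-2.7, 2.7], [-0.3, 1.91], [-1.27, 1.3], [0.12, 2.57], [-1.44, 4.58], [0.2, 2.03], [-3.05, 3.05]. Speed limits (rad/s): [2.79, 2.79, 3.14, 3.14, 3.14, 3.14, 3.14].

## Interface

Orientations are given as a rotation vector (axis times angle).
In Python, from bench import robot, hand, monitor, vision, job gives the robot as it stands. The module is installed in compiled form; this text tells all that it offers. Calls block until the motion is done:
- robot.move_pose(position, orientation): joint-space move of the TCP to a pose.
- robot.movel(position, attitude=None, v=150, force_limit=None): straight line of the TCP; attitude=None keeps the orientation; v is the mean speed in mm/s. With force_limit (N) it stops when the force on the tool has changed by that much, and returns True; else False.
- robot.movej(angles): joint-space move.
- hand.command_gripper(opening, strength=None): finger opening in mm; strength is the grip in N (None keeps the last); returns when the fingers have stopped.
- robot.wait(seconds).
- robot.ik(position, orientation): joint angles nearest the present ones, or None.
- monitor.sense(): the state.
- vision.capture(name): name is "side" or "top"; returns the picture (480x640x3 uint8, blue, green, red); there is no depth.
- vision.camera_params(name): a dict with "fov_y" (degrees; the focal length in pixels is half the picture's height over the tangent of half this angle, whatever the lens; pixels are square), "cx", "cy" (the principal point, pixels), "D" ([k1, k2, p1, p2, k3] as OpenCV has them; the pictures are not rectified), "cam_to_world" (4x4, takes a point from camera to world coordinates). Camera axes: x right, y up, looking along -z (the intrinsics and any distortion apply to the point x, -y, -z); pixel columns grow to the right and rows downward; lengths in mm; the calibration is good to about 2 mm. A picture is of the moment at which its call begins. camera_params takes no time and is no camera call.
A pose or a line that the arm cannot do raises robot.Unreachable and nothing moves.
- job.hand_in(): hands the job in, once; it reports no verdict.
The state is a dict: "clock": time; "qpos": joint angles; "joint_velocities": joint speeds; "joint_torque": joint torques, N m; "tool_pos": TCP position; "ee_rot": TCP orientation; "ft_force": force on the tool from outside, world axes, zero at the start; "ft_torque": the same for the moment, N m; "grip_width": finger opening in mm.
Only numpy, scipy, OpenCV 4.12 (cv2) and the standard library are available. Lean on these libraries where they do the work, as an engineer would, in place of code of your own. Each camera call takes 0.05 s, during which the arm holds its last target. There are 200 camera calls.

## Task

Do the start-of-shift stop test on the bottle roller mixer's control station: press the mushroom stop button fully in so that it latches, take the finger off it and let it stay in by itself, then twist its head clockwise (seen from above) until it pops back out, and last press the reset button beside it fully down and let it go. Work only with the fingertips and without forcing anything: push the head round by its lobes, do not take hold of it, do not press the start button, and leave the bottles, cups and tools standing where they are.

Things in the scene. Friction and masses are not known exactly. Their poses are not given: they have to be found in the camera images.
- station: control station of the roller mixer: grey die-cast box bolted to the bench, 110 mm (its x) by 250 mm (its y), flat top at 72 mm; low bolt lugs reach 150 mm from the centre along y. Origin at the centre of its underside, z up. In a row on the top along its y: mushroom stop (70 mm towards +y from the centre), reset button (30 mm towards -y), start button (85 mm towards -y)
- stop_top (a point): top centre of the mushroom stop's head, on its upright axis: 37 mm above the box's top when out, 29 mm when latched in. The head is a round hub, 43 mm diameter, domed on top, with three lobes 120 degrees apart; below it a neck of 26 mm diameter and a fixed clamping ring, 40 mm diameter, 5 mm high
- stop_lobe (a point): outer end of one lobe of the head, at half its height, 31 mm from the axis; untwisted it lies on the station's -x side of the axis. Each lobe is a rounded bar 13 mm wide and 15 mm tall that stands out radially from the hub; its top is 7 mm and its underside 22 mm below stop_top. Between lobes at the hub are gaps of about 30 mm
- stop_press (a joint): how far the mushroom is pushed in, m: 0 = out, 0.008 = fully in, at a hard stop. It starts to move at about 10 N, gives way more and more easily, snaps over a dead centre at about 5.5 mm and then stays latched in by itself
- stop_twist (a joint): how far the head is twisted clockwise seen from above, rad: 0 = at rest, 0.87 = hard stop. A spring turns it back to 0 when let go. With the button latched, the twist works a cam that lifts the button: it takes about 0.06 N m (2 to 3 N on a lobe), and at 0.45 to 0.65 rad the button springs out by itself (rubbing on the finger may hold it back till the finger leaves)
- reset_top (a point): top centre of the reset button: a round button of 23 mm diameter standing 12 mm proud of the box's top, in a flat metal bezel of 32 mm diameter, 4 mm high; the one beside the mushroom
- reset (a joint): how far the reset button is pushed down, m: 0 = out, 0.005 = fully down (about 5 N); it springs back when let go
- start_top (a point): top centre of the start button: a round button of 23 mm diameter, level with the metal guard ring around it (35 mm diameter, 10 mm high), at the end of the row away from the mushroom. Not to be pressed
- start (a joint): how far the start button is pushed down, m: 0 = out, 0.005 = fully down; springs back
- bottle_a: small white plastic bottle with a screw cap, 42 mm diameter, 104 mm tall, standing; origin at the centre of its underside. Loose; to be left alone
- bottle_b: larger white plastic bottle with a screw cap, 48 mm diameter, 118 mm tall, standing; origin at the centre of its underside. Loose; to be left alone
- swab_cup: white plastic cup holding wooden swabs, 58 mm across the rim, 78 mm tall with the swabs, standing; origin at the centre of its underside. Loose; to be left alone
- brush: wooden block brush lying bristles down, 42 x 135 mm, 40 mm tall; its long side runs along its own y; origin at the centre of its underside. Loose; to be left alone
- heat_gun: heat gun lying on its side, about 245 mm along its own x (nozzle towards +x) and 170 mm along y (grip towards +y), 71 mm tall; origin under the barrel. Loose; to be left alone
- cream_jar: wide jar, 72 mm diameter, 60 mm tall, standing; origin at the centre of its underside. Loose; to be left alone
- mixing_cup: small open white cup, 56 mm across the rim, 50 mm tall, standing; origin at the centre of its underside. Loose; to be left alone

How it is judged:
By the outcome, as a careful person would: the job done as asked, in the order asked, and still so for the second after the job is handed in, with the robot touching nothing.
It also fails if it takes over 48 s, if anything falls off the work surface, if the arm or the gripper's body presses on something with over 40 N, if the wrist force passes 120 N, or if a joint passes its speed limit or range.

## Working session

There is one attempt and no reset: what is moved stays moved. The work goes in short steps, each a Python script; the robot and the scene stay as the last script left them, time stands still between calls to the robot, and variables do not carry over. Pictures are saved under pics/ and viewed, about 8 in all and at most 12, crops included, and the job is handed in when it is done.

```bash
mkdir -p pics
cat > h.py <<'E'
import numpy as np, cv2
from bench import robot, hand, monitor, vision, job
def K(n):
    p=vision.camera_params(n); f=240/np.tan(np.radians(p["fov_y"])/2)
    return np.array([[f,0,p["cx"]],[0,f,p["cy"]],[0,0,1.]]),np.array(p["D"],float),np.array(p["cam_to_world"],float)
def ray(n,u,v):
    k,D,T=K(n); x,y=cv2.undistortPoints(np.array([[[u,v]]],float),k,D)[0,0]
    d=T[:3,:3]@np.array([x,-y,-1]); return T[:3,3],d
def at_z(n,u,v,z):
    o,d=ray(n,u,v); return o+d*(z-o[2])/d[2]
def proj(n,P):
    k,D,T=K(n); q=(np.atleast_2d(P)-T[:3,3])@T[:3,:3]
    q=q*[1,-1,-1]; return cv2.projectPoints(q,np.zeros(3),np.zeros(3),k,D)[0][:,0]
def tri(a,b):
    o1,d1=ray("top",*a);o2,d2=ray("side",*b)
    s=np.linalg.lstsq(np.c_[d1,-d2],o2-o1,rcond=None)[0]
    p,q=o1+s[0]*d1,o2+s[1]*d2; return (p+q)/2,np.linalg.norm(p-q)
E
python3 - <<'E'
from h import *
for n in("top","side"):
    cv2.imwrite(f"pics/{n}0.png",vision.capture(n)); k,D,T=K(n); print(n,k[0,0],k[:2,2],D,T.round(3).tolist())
s=monitor.sense();print(s["clock"],s["tool_pos"],s["ee_rot"],s["grip_width"])
E
```

```text
top 604.1227607818906 [309.04327815 251.34869553] [-0.06512197  0.          0.          0.          0.        ] [[-0.018, 0.998, -0.058, 495.137], [-1.0, -0.018, -0.002, -88.041], [-0.003, 0.058, 0.998, 1347.165], [0.0, 0.0, 0.0, 1.0]]
side 490.39596458754147 [316.79028191 239.54542962] [-0.00090161  0.          0.          0.          0.        ] [[-0.936, 0.232, -0.266, 279.085], [-0.353, -0.58, 0.734, 731.572], [0.017, 0.781, 0.625, 757.811], [0.0, 0.0, 0.0, 1.0]]
0.1 [128.86533034 534.03768556 230.34410529] [-0.37096597 -3.11944978  0.00327001] 85.57874804121705
```

View pics/top0.png

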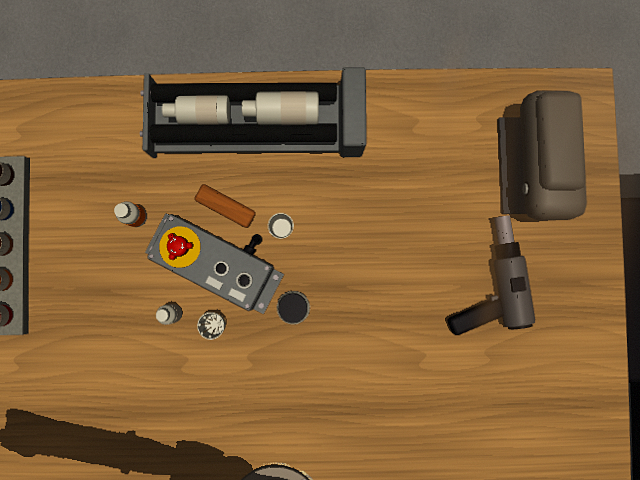

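View pics/side0.png

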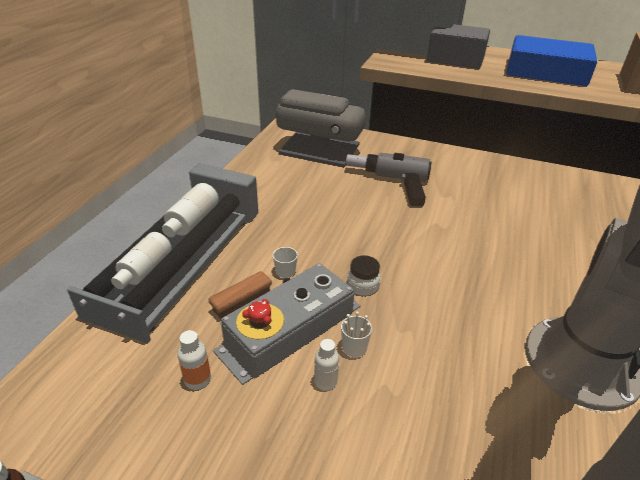

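The top view shows the red mushroom at about (178,246), reset at (221,268) and start at (244,281). The side view shows the mushroom at (259,313). I'll enlarge both.

Run:
```python
import cv2,numpy as np
a=cv2.imread("pics/top0.png")[200:320,140:300];b=cv2.imread("pics/side0.png")[260:380,205:365]
f=lambda i:cv2.resize(i,None,fx=5,fy=5,interpolation=cv2.INTER_CUBIC)
cv2.imwrite("pics/c1.png",f(a));cv2.imwrite("pics/c2.png",f(b))
```

```text
(no output)
```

View pics/c1.png

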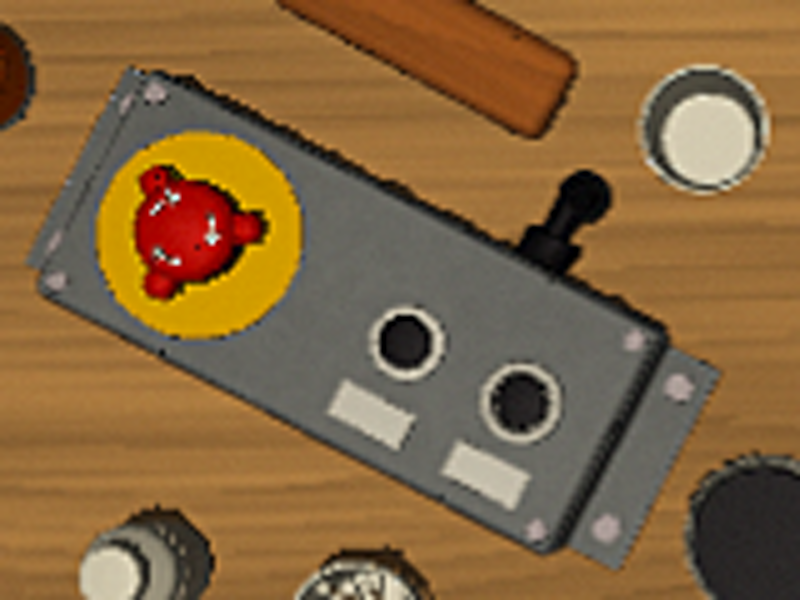

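View pics/c2.png

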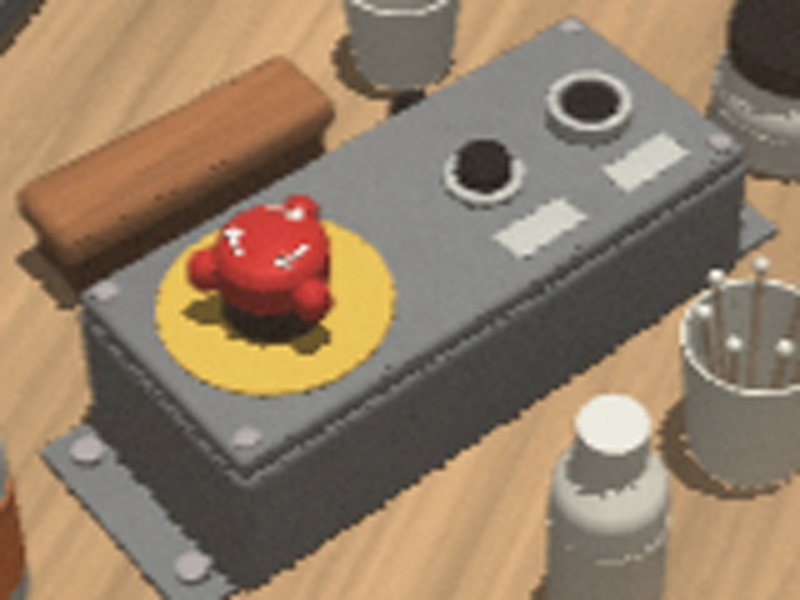

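The top crop puts the yellow plate centre at (179.8,247), reset at (221.4,268.4) and start at (244.2,280.6). In the side crop they are at (260.2,320.8), (302,292) and (322.8,280.2). The lobes are where expected, with one at the station's −x side, down-left in the top picture.

Run:
```python
from h import *
M={"plate":((179.8,247),(260.2,320.8),73),"reset":((221.4,268.4),(302,292),84),"start":((244.2,280.6),(322.8,280.2),82)}
W={}
for k,(a,b,z) in M.items():
    A,B=at_z("top",*a,z),at_z("side",*b,z);p,g=tri(a,b);W[k]=(A+B)[:2]/2
    print(k,A.round(1),B.round(1),p.round(1),round(g,1))
print("hub top",at_z("top",178,246,100).round(1))
loc=np.array([70,-30,-85.]);P=np.array([W[k] for k in M])
d=(loc-loc.mean())@(P-P.mean(0));print("scale",np.linalg.norm(d)/((loc-loc.mean())**2).sum())
u=d/np.linalg.norm(d);c=P.mean(0)-u*loc.mean();yaw=np.arctan2(-u[0],u[1])
print("centre",c,"yaw deg",np.degrees(yaw),"resid",(P-c-np.outer(loc,u)).round(1).tolist())
stop=c+70*u;res=c-30*u;print("stop",stop,"reset",res)
np.savez("st.npz",stop=stop,res=res,yaw=yaw)
for n in("top","side"):
    ex=np.array([np.cos(yaw),np.sin(yaw)])
    print(n,proj(n,[[*(stop),109],[*(stop-31*ex),94.5],[*res,84],*[[*(c+sx*55*ex+sy*125*u),72] for sx in(-1,1) for sy in(-1,1)]]).round(1).tolist())
```

```text
plate [583.9 188.7  73. ] [582.6 190.2  73. ] [583.7 188.9  71.2] 0.7
reset [536.7  98.9  84. ] [534.8 102.4  84. ] [536.4  99.3  80.5] 0.7
start [510.3  51.5  82. ] [509.4  54.4  82. ] [510.3  51.8  79.4] 0.1
hub top [584.2 186.6 100. ]
scale 1.000772364990952
centre [550.05720533 127.56924413] yaw deg -28.259617689731883 resid [[0.1, 0.2], [-0.1, -0.5], [0.0, 0.3]]
stop [583.19993223 189.22603333] reset [535.85317951 101.14490591]
top [[175.8, 246.2], [170.4, 259.9], [220.3, 268.8], [248.9, 312.9], [144.9, 258.5], [273.0, 266.4], [169.1, 212.7]]
side [[259.0, 306.8], [269.7, 322.2], [301.8, 291.4], [356.1, 288.9], [253.1, 354.5], [319.6, 261.0], [218.6, 318.1]]
```

```bash
cat >> h.py <<'E'
from scipy.spatial.transform import Rotation
def down(a):
    y=np.array([np.cos(a),np.sin(a),0]);z=np.array([0,0,-1.]);return Rotation.from_matrix(np.c_[np.cross(y,z),y,z]).as_rotvec()
def st():
    s=monitor.sense();print(round(s["clock"],2),np.round(s["tool_pos"],1),"F",np.round(s["ft_force"],1),"g",round(s["grip_width"],1),flush=True);return s
def pic(name,tbox=(140,200),sbox=(205,260)):
    f=lambda i,b:cv2.resize(i[b[1]:b[1]+110,b[0]:b[0]+100],None,fx=4,fy=4,interpolation=cv2.INTER_CUBIC)
    cv2.imwrite(name,np.hstack([f(vision.capture("top"),tbox),f(vision.capture("side"),sbox)]))
S=np.load("st.npz");stop,res,yaw=S["stop"],S["res"],float(S["yaw"])
E
python3 - <<'E'
from h import *
hand.command_gripper(0,20)
robot.move_pose([*stop,150],down(1.3)); robot.movel([*stop,116],v=100)
st();pic("pics/p1.png");print(proj("top",[[*stop,116]]),proj("side",[[*stop,116]]))
E
```

```text
3.43 [582.9 189.6 115.8] F [-0.2  0.5  0.4] g -0.3
[[174.99791886 245.98571746]] [[258.82265273 304.08374654]]
```

View pics/p1.png

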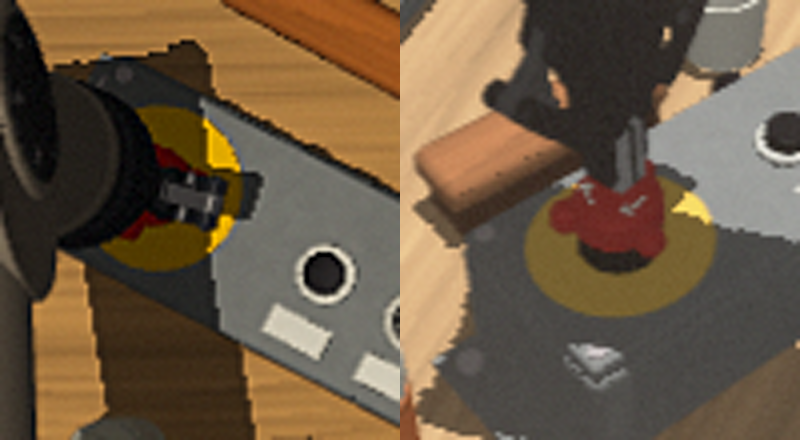

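In the side half, the shut fingertips end just above the hub, at about (260–262,307) against a hub centre of (258,310). They are over the head to within a few mm, so I'll press.

Run:
```python
from h import *
for z in (109,107,105,103,101.5,100.5,99.5,98.5):
    hit=robot.movel([*stop,z],v=20,force_limit=22);s=st()
    if hit or s["ft_force"][2]>20: print("stop",hit);break
robot.movel([*stop,135],v=100);st()
cv2.imwrite("pics/x.png",vision.capture("top"))
robot.move_pose([*(stop+[-150,-60]),200],down(1.3));st()
pic("pics/p2.png")
```

```text
4.03 [583.4 189.3 109.3] F [-0.1  1.   2.2] g 0.1
4.28 [583.5 189.3 108.3] F [-1.9 -0.1  7.8] g -0.2
4.53 [583.4 189.3 105.1] F [0.5 0.  1. ] g 0.0
4.78 [582.6 189.1 102.1] F [0.  0.8 0.1] g -0.4
5.03 [583.1 189.2 101.3] F [-0.2 -0.1 -0.7] g -0.1
5.28 [583.2 189.2 101.2] F [-1.1 -0.3  3.9] g -0.1
5.53 [583.3 189.3 101.1] F [-2.9 -0.8  8.4] g 0.1
5.78 [583.4 189.3 101. ] F [-4.7 -1.3 13.3] g 0.3
6.3 [583.1 189.2 134.6] F [-0.2  0.4  0.3] g 0.1
7.08 [433.9 129.9 199.8] F [-0.  -0.4 -0. ] g 0.1
```

View pics/p2.png

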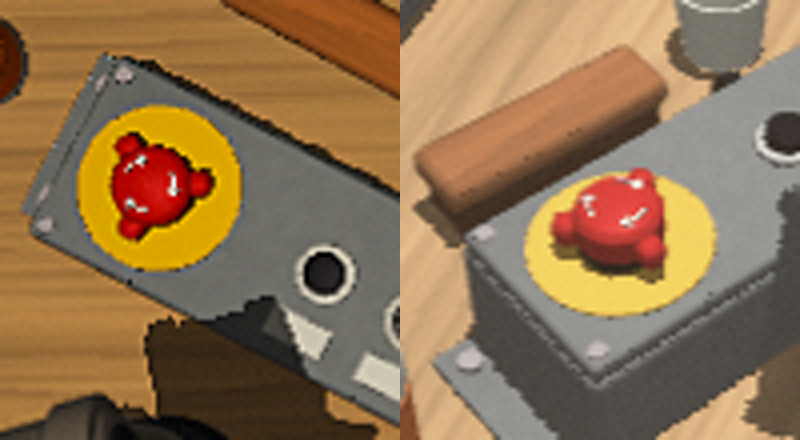

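The head is latched: the hard stop came at z 101, and in the side half it sits clearly lower and stays there. Next is the twist, pushing the −60° lobe with the side of the shut fingers.

```bash
cat > tw.py <<'E'
from h import *
phi=yaw-np.pi/3
def pose(psi,t,z,r=37):
    a=phi-psi;u=np.array([np.cos(a),np.sin(a)]);n=np.array([-u[1],u[0]])
    return np.array([*(stop+r*u+t*n),z]),down(a+np.pi),n
E
python3 - <<'E'
from tw import *
p,o,n=pose(0,26,140);robot.move_pose(p,o)
hit=robot.movel(pose(0,26,83)[0],v=80,force_limit=5);s=st();F0=s["ft_force"]
if hit: raise SystemExit("hit on descent")
robot.movel(pose(0,18.5,83)[0],v=25,force_limit=5)
for psi in np.arange(0,0.73,0.06):
    p,o,n=pose(psi,17.5,83);robot.movel(p,o,v=30)
    s=monitor.sense();F=s["ft_force"]-F0;print(round(s["clock"],2),round(psi,2),"tan",round(F[:2]@n,1),"F",F.round(1),np.linalg.norm(s["tool_pos"]-p).round(1),flush=True)
    if np.linalg.norm(F)>9: print("too much");break
pic("pics/p3.png")
E
```

```text
8.82 [610.8 153.   83.3] F [-0.2 -1.   0.3] g -0.3
9.53 0.0 tan 0.5 F [0.4 0.8 0.7] 0.0
9.78 0.06 tan 0.9 F [ 1.   0.8 -0.5] 0.1
10.03 0.12 tan 1.2 F [ 1.3  1.1 -0.7] 0.4
10.28 0.18 tan 1.3 F [ 1.6  2.  -0.5] 0.7
10.53 0.24 tan 1.8 F [2.1 1.2 0.1] 0.8
10.78 0.3 tan 2.0 F [2.5 1.6 1.4] 0.7
11.03 0.36 tan 1.7 F [2.1 0.8 0.2] 0.5
11.28 0.42 tan 2.4 F [2.9 0.7 0.6] 0.4
11.53 0.48 tan 1.6 F [ 1.8 -0.1  1.5] 0.3
11.78 0.54 tan 1.6 F [ 1.6 -0.5  0.9] 0.3
12.03 0.6 tan 2.0 F [2.5 0.2 1.4] 0.3
12.28 0.66 tan 1.3 F [ 1.3 -0.5  1.1] 0.2
12.53 0.72 tan 1.6 F [ 1.9 -0.2 -0.3] 0.4
```

View pics/p3.png

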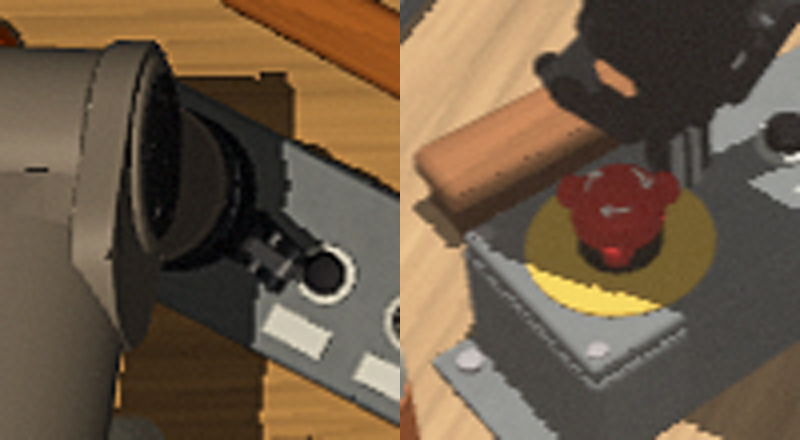

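The head has turned by about 0.7 rad, with its arrows and lobes rotated, and the neck is visible again under it. I'll back off along the arc, lift clear and check.

Run:
```python
from tw import *
for psi in (0.48,0.24,0.0):
    p,o,n=pose(psi,19+3*(psi<.4)+4*(psi<.1),83);robot.movel(p,o,v=40)
st();robot.movel(pose(0,26,140)[0],v=100)
robot.move_pose([*(stop+[-150,-60]),200],down(1.3));st()
pic("pics/p4.png")
```

```text
14.03 [609.5 153.   82.7] F [ 0.2  0.1 -0.1] g -0.1
15.52 [434.  129.7 199.9] F [ 0.1 -0.1  0.1] g 0.4
```

View pics/p4.png

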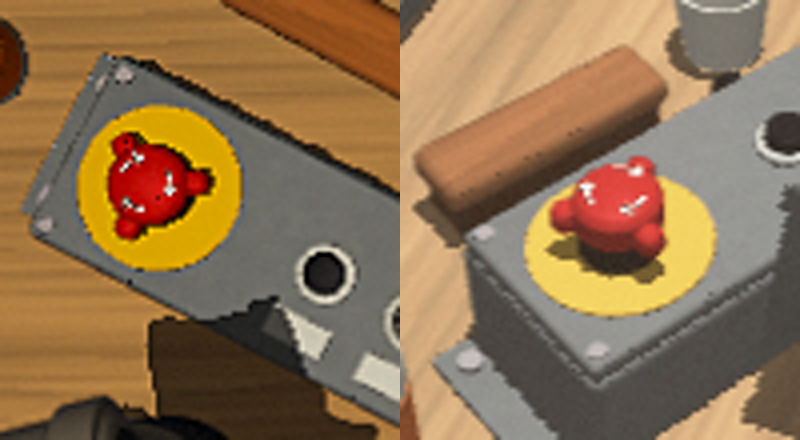

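The head is back out, higher with the shadow gap visible below it, and untwisted. Now the reset button.

Run:
```python
from h import *
robot.move_pose([*res,140],down(1.3));robot.movel([*res,88],v=80)
for z in np.arange(84,74.9,-1):
    hit=robot.movel([*res,z],v=15,force_limit=14);s=st()
    if hit or s["ft_force"][2]>11: print("stop",hit);break
robot.wait(.2);pic("pics/p5.png",(180,220),(260,240))
robot.movel([*res,140],v=80);robot.move_pose([*(stop+[-180,-60]),230],down(1.3));robot.wait(.3);st()
cv2.imwrite("pics/top9.png",vision.capture("top"));cv2.imwrite("pics/side9.png",vision.capture("side"))
a,b=cv2.imread("pics/side0.png"),cv2.imread("pics/side9.png")
cv2.imwrite("pics/end.png",np.hstack([cv2.resize(i[230:400,170:400],None,fx=1.7,fy=1.7) for i in(a,b)]))
```

```text
17.39 [536.1 101.2  84.2] F [-0.  -0.2 -0.3] g -0.1
17.64 [536.1 101.2  83.3] F [0.3 0.9 1.6] g 0.2
17.89 [536.1 101.2  82.2] F [-0.3 -0.   1.9] g -0.0
18.14 [536.1 101.2  81.2] F [ 0.3 -0.2  3.2] g 0.1
18.39 [536.1 101.2  80.2] F [0.  1.4 4.5] g 0.1
18.64 [536.1 101.2  79.2] F [0.2 0.4 4.7] g -0.1
18.89 [536.1 101.2  79.1] F [-2.3  0.4  9.7] g 0.0
19.14 [536.2 101.2  79. ] F [-3.6 -0.7 15.5] g 0.1
stop False
21.38 [403.7 128.6 229.4] F [-0.3 -0.5  0.2] g 0.2
```

View pics/p5.png

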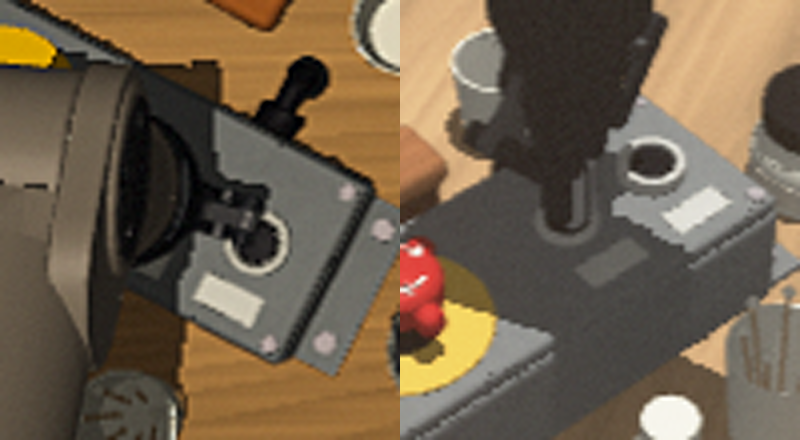

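View pics/end.png

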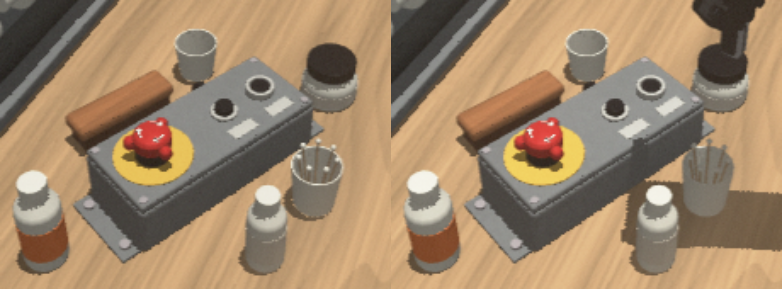

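The first crop shows the fingertip on the reset button inside its bezel, with the start button free. The before/after pair shows the mushroom out, reset back up, everything else unmoved and the arm clear. The reset press ended on its hard stop at z 79.0, which is the full 5 mm.

```bash
python3 -c "
from h import *
st();print(job.hand_in())"
```

```text
21.48 [403.5 128.8 229.6] F [ 0.2  0.3 -0.1] g -0.1
the job is handed in; nothing more can be done
None
```

The stop test is done in the order asked and handed in at about 21.5 s of the 48 s allowed.

- **Stop pressed:** I pushed the mushroom in with the shut fingertips until it met its hard stop at z 101, using about 13 N at most. With the finger off it, the picture showed it latched in by itself.
- **Twist:** I pushed one lobe clockwise to about 0.7 rad with 1–3 N on it, then backed the finger off. The picture then showed the head popped out and turned back to rest.
- **Reset:** I pressed it from z 84 to its hard stop at z 79, the full 5 mm. The last push reached about 15 N, more than the 5 N the button needs. After release it was back up.

**Last checks:** the side view before and after shows the start button untouched, and the bottles, cups, brush and jar where they stood. I did not look at the heat gun again after the start, but the arm never went near it. The arm is clear and the tool force reads about 0.

**Disagreement:** the two cameras differed by 1–3.5 mm on the button positions. I used the average of the two, and the contact heights matched it.

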